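Put the vermilion puppet arm away under the dial cover

ROBOT

A 6-joint arm with a two-finger parallel gripper is mounted at the origin on the work surface. World frame = base frame: x ahead of the robot, y to its left, z up, the work surface at z = 0. Lengths are in m, angles in degrees, forces in N, time in s.
With the tool pointing down it reaches from about 0.4 to 0.825 m from the base axis. Payload 7 kg.
Tool frame: the origin (TCP) lies where the fingers leave the gripper's body, on its centre line; the fingertips stand 66 mm ahead of it and the grasp point (between the pads) lies 47 mm ahead of it; z points along the fingers, y is the direction in which the jaws open and shut (so a half turn about z gives the same grasp; the last joint's range is limited). The gripper opens to 88 mm and grips with 3 to 60 N. Pads are 19 mm wide; open, the fingers measure 130 mm over their backs; the gripper's body (78 mm by 193 mm) begins 47 mm behind the grasp point.
Start: joints at [-48.18, 20.546, 0.682, 0, -70.136, -16.507], TCP at [0.289, -0.61, 0.292] pointing down, gripper open.
Joint ranges: [-176.03, 176.03], [-82.01, 121.73], [-58.28, 71.71], [-173.87, 95.51], [-174.79, -0.11], [-173.66, 173.66]. Speed limits (degrees/s): [136.94, 136.94, 172.46, 180, 180, 180].

INTERFACE

Orientations are given as [roll, pitch, yaw] about the fixed x, y, z axes, in that order (R = Rz(yaw) Ry(pitch) Rx(roll)).
In Python, from plant import get_obs, snapshot, close_job gives the robot as it stands.
- The arm moves only by the tool play_rows, never from a script. Its argument "series" is a list of rows, each a list of 5 numbers: the opening in per cent of the stroke, from 0 (shut) to 100 (fully open), then the shift along the tool's x, y, z in m, then the turn about the tool's z in degrees. In form: [[jaw, dx, dy, dz, spin], ...]. A call has 1 to 10 rows; each row is the pose to reach, as a shift and turn from the pose commanded when the call began, along the tool's axes at that moment; what a row does not reach only later rows make up. A row lasts 1/10 s, in which the tool goes at most 50 mm and 8.59 degrees, less where a joint would pass 70% of its speed; a pose out of reach is approached as far as the arm can. A call with a gripper value outside its range is refused whole. The fingers move at their own pace and stop on an object; the grip force is fixed at half the most. Time passes only in rows, so rows that repeat a pose let the fingers close. It gives the time, the measured TCP pose, the force and the opening at its end, in the units of the state.
- get_obs(): the state, without advancing time (a new reading comes with each control period).
- snapshot(name): name is "side" or "top"; returns a dict with "frame" (420x560x3 uint8, red, green, blue), "z_map" (420x560 float32, m along the optical axis (not along the pixel's ray), 0 where there is no reading), "mtx" (3x3 intrinsics, pixels), "camera_from_world" (4x4, takes a point from world to camera coordinates). Camera axes: x right, y up, looking along -z (the intrinsics and any distortion apply to the point x, -y, -z); pixel columns grow to the right and rows downward; lengths in m; the calibration is good to about 2 mm. A picture is of the moment at which its call begins.
- close_job(): hands the job in, once; it reports no verdict.
The state is a dict: "clock": time; "joint_pos": joint angles; "qvel": joint speeds; "tau": joint torques, N m; "tool_pos": TCP position; "orientation": TCP orientation; "force": force on the tool from outside, world axes, zero at the start; "moment": the same for the moment, N m; "opening": finger opening in m.
Only numpy, scipy, OpenCV 4.12 (cv2) and the standard library are available. Lean on these libraries where they do the work, as an engineer would, in place of code of your own. Each camera call takes 0.05 s, during which the arm holds its last target.

TASK

Put the vermilion puppet arm away in the round parts box: turn the box's cover until its opening stands squarely over the empty vermilion compartment, lay the arm down flat in that compartment without dropping it, and then turn the cover on until the compartment is completely covered. Leave the fairy, the bell, the tortoise, the jar and the tools where they are.

Things in the scene. Friction and masses are not known exactly. Their poses are not given: they have to be found in the camera images.
- partsbox: Round camphor wood parts box, a low drum fixed to the chest lid, 336 mm across, 52 mm high with its cover. Origin: centre of its underside, on the cover's axis; x points along the middle of the vermilion compartment. Five 72-degree compartments; lacquer panels on rim and side show their colours, anticlockwise from above: vermilion red, ivory, olive, indigo, gold. Only the vermilion one is empty.
- bay (a point): Middle of the vermilion compartment's floor (z = 10 mm), 82 mm from the box's axis; axes as the box. The compartments reach from a 16 mm radius hub to the wall at 140 mm radius, whose top is at z = 46 mm, between dividers 5 mm thick, 35 mm high. The arm fits in lying along the radius (about 114 mm of room), hand to either end.
- cover (a joint): Angle (rad) of the cover relative to the box, growing anticlockwise from above: 0 or 2 pi when the opening is squarely over the vermilion compartment. No end stops; about 2 N sideways at the knob turns it and friction keeps it where it is left. Dark brown disc, radius 148 mm, 6 mm thick (z = 46 to 52 mm), with a pie-shaped opening 68 degrees wide, 24 to 139 mm radius, to lay parts through.
- opening (a point): Middle of the opening in the cover, 82 mm from the axis, at z = 49 mm; turns with the cover.
- knob_top (a point): Centre of the top of the brass knob on the cover: an upright plain cylinder 20 mm across, 34 mm high above the cover (z = 52 to 86 mm), 113 mm from the axis, straight opposite the opening. Pushing it round turns the cover. A flat brass boss, 24 mm across and 5 mm high, sits at the cover's centre.
- limb_mid (a point): Middle of the loose vermilion puppet arm, half-way up (14 mm above what it lies on). 96 mm long along its own x axis, hand at +x; about 0.11 kg. Upper arm 26 mm wide (y), 28 mm high (z) from x = -47 to +13 mm, so it can be gripped across its width at this point; the slimmer forearm and hand (to x = +49 mm) are bent sideways a little on a stiff elbow pin at x = +12 mm.
- puppet_arm: The same arm; origin at the middle of its underside, axes as above.
- fairy: Loose lacquered fairy figure in white and gold, 200 mm tall, 72 mm across at the foot, 0.35 kg, upright. Origin: centre of its underside.
- bell: Loose bronze temple bell, 98 mm across, 117 mm high. Origin: centre of its underside.
- tortoise: Loose carved olive-green tortoise, 110 mm long, 90 mm wide, 51 mm high, head to its +x. Origin: centre of its underside.
- lacquer_jar: Loose amber jar with a black cap, 72 mm across, 85 mm high. Origin: centre of its underside.
- mallet: Loose wooden mallet lying on its side, 200 mm long, head 110 mm wide and 64 mm high towards its -x. Origin: under its handle, 85 mm from the middle of the head.
- gouge: Loose carving gouge lying flat, 200 mm long, 22 mm wide, 20 mm high, blade towards its +x. Origin: underside, near the middle.
Not all that is in view belongs to the job. There is more than one size of the puppet_arm; the job needs the largest.

How it is judged:
By the outcome, as a careful person would: the job done as asked, in the order asked, and still so for the second after the job is handed in, with the robot touching nothing.
It also fails if it takes over 67 s, if anything falls off the work surface, if the arm or the gripper's body presses on something with over 40 N, if the wrist force passes 120 N, or if a joint passes its speed limit or range.

## Working session

There is one attempt and no reset: what is moved stays moved. The work goes in short steps, Python scripts to look and compute and a tool call to move; the robot and the scene stay as the last step left them, time stands still between calls to the robot, and variables do not carry over. Pictures are saved under pics/ and viewed, and the job is handed in when it is done.

Besides the shell and the picture viewer there is one more tool, called after "Emit:" as name([rows], argument=value, ...), one row to a line, values as JSON. play_rows: Moves the arm, as the interface text tells. Its arguments: {"type":"object","properties":{"series":{"type":"array"}},"required":["series"]}

```bash
mkdir -p pics; ls; cat > h.py <<'E'
import numpy as np, cv2
from plant import get_obs, snapshot
def save(n,im): cv2.imwrite('pics/'+n+'.png',im[:,:,::-1])
def cloud(s):
    z=s['z_map']; K=s['mtx']; T=np.linalg.inv(s['camera_from_world'])
    v,u=np.mgrid[0:z.shape[0],0:z.shape[1]]
    x=(u-K[0,2])/K[0,0]*z; y=-(v-K[1,2])/K[1,1]*z
    P=np.stack([x,y,-z,np.ones_like(z)],-1)@T.T
    P=P[...,:3]; P[z<=0]=np.nan
    return P
E
python3 - <<'E'
from h import *
import pickle
for n in ['side','top']:
    s=snapshot(n); pickle.dump(s,open(n+'0.pkl','wb')); save(n+'0',s['frame']); print(s['mtx'],np.linalg.inv(s['camera_from_world'])[:3,3])
print(get_obs())
E
```

```text
pics
[[390.33710864   0.         271.23471512]
 [  0.         390.33710864 209.76280671]
 [  0.           0.           1.        ]] [0.24038633 0.64835053 0.72651129]
[[411.97757609   0.         269.68997003]
 [  0.         411.97757609 211.51495482]
 [  0.           0.           1.        ]] [ 0.50435639 -0.00279132  1.16125614]
{'clock': 0.1, 'joint_pos': array([-4.81784281e+01,  2.05858428e+01,  6.36531138e-01, -1.67782352e-02,
       -7.01375324e+01, -1.65067382e+01]), 'qvel': array([-0.04894426, -0.0931373 ,  0.23613605,  0.04576416, -0.06398848,
       -0.10339055]), 'tau': array([-1.21684901e-03, -5.84163415e+01,  2.93753475e+01,  7.01552600e+00,
        1.01990064e-02, -6.95363315e-05]), 'tool_pos': array([ 0.28843646, -0.60986205,  0.2913172 ]), 'orientation': array([ 1.79912253e+02, -9.55359809e-03, -1.54690872e+02]), 'force': array([ 0.70724907, -0.30157222,  0.49099185]), 'moment': array([ 0.01220002, -0.01202875, -0.00205366]), 'opening': 0.08752705620180223}
```

View pics/top0.png

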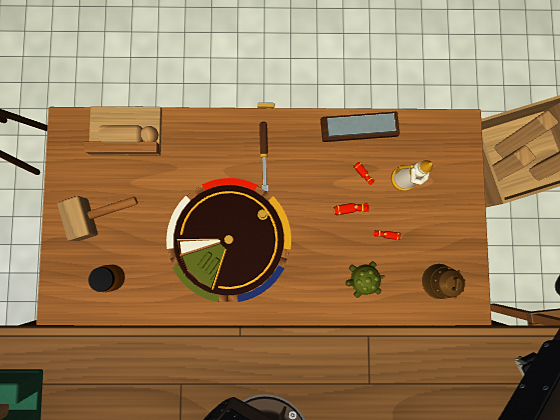

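View pics/side0.png

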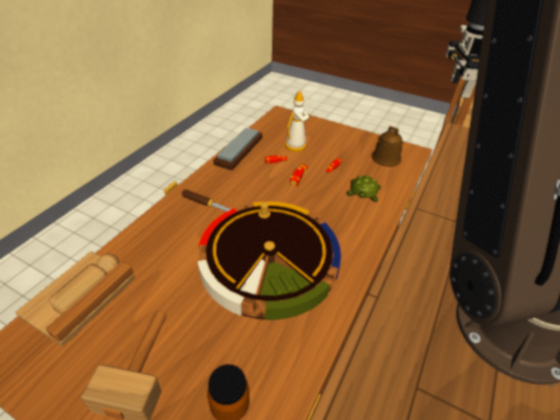

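Top view: the box is at about (228,240), its knob at (263,214) and the red panel at (230,183). The opening points to lower left at about (200,255). There are three red arms, at (363,173), (351,208) and (387,235). Next I measure these.

```bash
cat > m.py <<'E'
from h import *
def plane(s,u,v,z):
    K=s['mtx'];T=np.linalg.inv(s['camera_from_world'])
    d=T[:3,:3]@np.array([(u-K[0,2])/K[0,0],-(v-K[1,2])/K[1,1],-1]); c=T[:3,3]
    return c+d*(z-c[2])/d[2]
E
python3 - <<'E'
from m import *
import pickle
s=pickle.load(open('top0.pkl','rb')); P=cloud(s); f=s['frame']
hsv=cv2.cvtColor(f,cv2.COLOR_RGB2HSV)
m=(((hsv[...,0]<7)|(hsv[...,0]>174))&(hsv[...,1]>190)&(hsv[...,2]>120)).astype(np.uint8)
m=cv2.morphologyEx(m,cv2.MORPH_CLOSE,np.ones((3,3)))
n,l,st,c=cv2.connectedComponentsWithStats(m)
for i in range(1,n):
    if st[i,4]<15: continue
    q=P[l==i]; vv,uu=np.where(l==i)
    Q=np.array([plane(s,u,v,.022)[:2] for u,v in zip(uu,vv)],np.float32)
    r=cv2.minAreaRect(Q*1000)
    print(i,c[i],st[i,4],'z',np.nanpercentile(q[:,2],[5,50,95]).round(3),'rect mm',np.round(r[0]),np.round(r[1]),round(r[2]))
# cover
z=P[...,2]
for (n,u,v) in [('table',300,250),('cover',215,215),('box hub',228,240),('knob',263,214),('fairy',420,172),('tort',365,280),('rim red',230,183),('rim ivory',171,225),('olive in',205,262)]:
    print(n,P[v,u].round(3))
# cover disc mask: dark near z .052
cm=((abs(z-.052)<.006)&(hsv[...,2]<80)).astype(np.uint8)
cs,_=cv2.findContours(cm,cv2.RETR_EXTERNAL,cv2.CHAIN_APPROX_NONE); k=max(cs,key=cv2.contourArea); h=cv2.convexHull(k)[:,0]
Q=np.array([plane(s,u,v,.052)[:2] for u,v in h],np.float32)
print('circle',cv2.minEnclosingCircle(Q), cv2.fitEllipse(Q*1000))
# box whole 
b=f[160:320,145:310]; save('box0',cv2.resize(b,None,fx=4,fy=4,interpolation=cv2.INTER_CUBIC)[:600])
a=f[150:250,325:445]; save('arms0',cv2.resize(a,None,fx=6,fy=6,interpolation=cv2.INTER_CUBIC))
E
```

```text
1 [363.05882353 172.57647059] 170 z [0.011 0.019 0.024] rect mm [ 726. -278.] [71. 22.] 40
2 [229.40431267 183.        ] 371 z [0.044 0.047 0.051] rect mm [695.  99.] [154.  33.] 89
3 [350.73992674 208.08791209] 273 z [0.017 0.026 0.031] rect mm [ 629. -241.] [27. 95.] 6
4 [387.5033557  234.48322148] 149 z [0.012 0.02  0.024] rect mm [ 555. -338.] [73. 18.] 82
table [ 0.511 -0.099  0.001]
cover [0.604 0.134 0.053]
box hub [0.537 0.098 0.058]
knob [0.604 0.004 0.084]
fairy [ 0.704 -0.385  0.158]
tort [ 0.431 -0.27   0.046]
rim red [0.693 0.095 0.048]
rim ivory [0.577 0.252 0.051]
olive in [0.477 0.163 0.021]
circle ((0.5383078455924988, 0.09758798032999039), 0.14911729097366333) ((539.0475463867188, 97.58223724365234), (294.63702392578125, 295.9353332519531), 71.70634460449219)
```

View pics/box0.png

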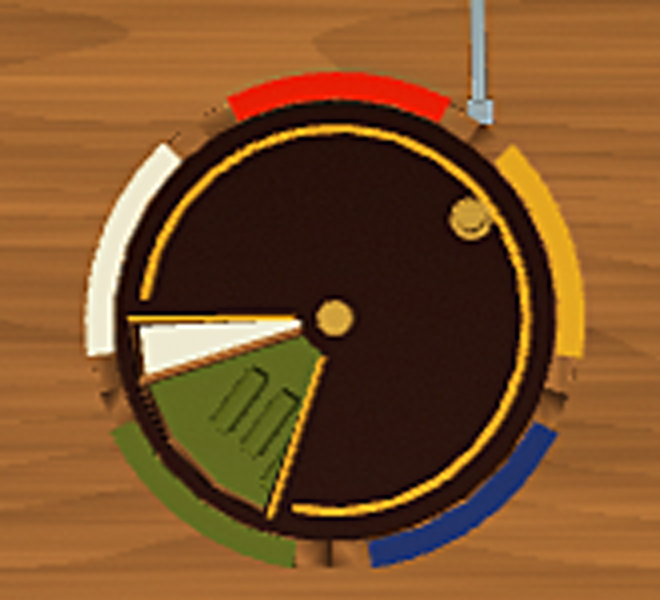

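View pics/arms0.png

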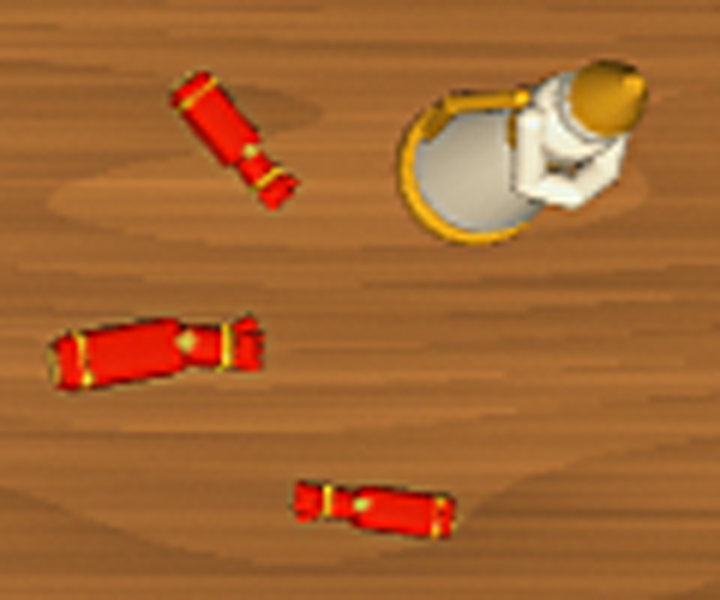

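Crop check: (351,208) measures 95x27 mm and stands about 28 mm high, while (363,173) and (387,235) are only about 72x20 mm. So (351,208) is the largest and is the one meant. It lies with its hand to the right (-y). Next I refine the knob, the panel angles and the upper-arm axis.

```bash
cat > an.py <<'E'
from m import *
def circ(Q):
    A=np.c_[2*Q,np.ones(len(Q))]; x=np.linalg.lstsq(A,(Q**2).sum(1),rcond=None)[0]
    return x[:2],np.sqrt(x[2]+x[:2]@x[:2])
def comps(m,mn=10):
    n,l,st,c=cv2.connectedComponentsWithStats(m.astype(np.uint8)); return [(i,l==i,c[i],st[i,4]) for i in range(1,n) if st[i,4]>=mn]
def rays(s,m,z):
    v,u=np.where(m); return np.array([plane(s,a,b,z)[:2] for a,b in zip(u,v)])
E
python3 - <<'E'
from an import *
import pickle
s=pickle.load(open('top0.pkl','rb')); P=cloud(s); f=s['frame'].astype(int); hsv=cv2.cvtColor(s['frame'],cv2.COLOR_RGB2HSV); H,S,V=[hsv[...,i].astype(int) for i in range(3)]
z=P[...,2]; C=np.array([.5387,.0976])
rr=np.hypot(P[...,0]-C[0],P[...,1]-C[1])
ring=(rr>.150)&(rr<.170)&(z>.038)&(z<.056)
panels={'red':(((H<7)|(H>174))&(S>190),0),'ivory':((S<60)&(V>180),72),'olive':((H>30)&(H<50)&(S>120),144),'indigo':((H>105)&(H<130)&(S>120),216),'gold':((H>19)&(H<26)&(S>180)&(V>190),288)}
for n,(m,a) in panels.items():
    Q=rays(s,m&ring,.046)-C; th=np.unwrap(np.arctan2(Q[:,1],Q[:,0])%(2*np.pi)) if n!='red' else np.arctan2(Q[:,1],Q[:,0])
    t=np.degrees((np.percentile(th,1)+np.percentile(th,99))/2); print(n,len(Q),round(t-a,2),np.hypot(*Q.T).min().round(3),np.hypot(*Q.T).max().round(3))
k=(z>.074)&(rr<.148)&(z<.1)
Q=rays(s,k,.086); c,_=cv2.minEnclosingCircle((Q*1000).astype(np.float32)); print('knob px',k.sum(),'mean',Q.mean(0),'circ',c,'r',np.hypot(*(Q.mean(0)-C)),'ang',np.degrees(np.arctan2(*(Q.mean(0)-C)[::-1])))
# arm
v,u=np.where(((H<7)|(H>174))&(S>190)&(V>120)); m=np.zeros(z.shape,bool); m[v,u]=1
m=cv2.morphologyEx(m.astype(np.uint8),cv2.MORPH_CLOSE,np.ones((5,5)))
for i,mm,cc,a in comps(m,100):
    if abs(cc[0]-351)<5 and abs(cc[1]-208)<5:
        Q=rays(s,mm,.028)
        ymin,ymax=Q[:,1].min(),Q[:,1].max(); print('y ext',ymin,ymax)
        for lo in np.arange(ymin,ymax,.008):
            q=Q[(Q[:,1]>=lo)&(Q[:,1]<lo+.008)]; print(round(lo+.004,3),q[:,0].min().round(4),q[:,0].max().round(4),q[:,0].mean().round(4))
        up=Q[(Q[:,1]>ymax-.052)]; r=cv2.minAreaRect((up*1000).astype(np.float32)); print(r)
E
```

```text
red 364 -0.12 0.15 0.169
ivory 331 -0.41 0.151 0.168
olive 342 -0.26 0.15 0.167
indigo 344 0.07 0.15 0.167
gold 336 0.24 0.15 0.167
knob px 45 mean [0.60571545 0.00691412] circ (605.5799560546875, 6.455886363983154) r 0.11276079960255105 ang -53.5361777875925
y ext -0.2863424466097217 -0.19178730919583822
-0.282 0.6191 0.6414 0.6297
-0.274 0.6191 0.6414 0.6298
-0.266 0.6218 0.6358 0.6288
-0.258 0.6218 0.6385 0.6293
-0.25 0.619 0.6413 0.6297
-0.242 0.6161 0.6413 0.6291
-0.234 0.6161 0.6384 0.6273
-0.226 0.6161 0.6384 0.628
-0.218 0.6133 0.6356 0.6234
-0.21 0.6132 0.6356 0.6244
-0.202 0.6104 0.6327 0.6225
-0.194 0.6104 0.6327 0.6222
((625.4425659179688, -218.1766357421875), (25.166019439697266, 51.73667907714844), 8.351482391357422)
```

Results:
- The box centre is (0.5387, 0.0976) with yaw about 0.
- The knob is at (0.6057, 0.0069), -53.5° at radius 113 mm as it should be, so the cover angle is about 126.5°.
- limb_mid is about (0.628, -0.237) with its axis at -81.6°.

First I travel to above the knob.

```bash
cat > go.py <<'E'
from m import *
def rel(targets,o=None):
    o=o or get_obs(); p=np.array(o['tool_pos']); ps=np.radians(o['orientation'][2])
    ex=np.array([np.cos(ps),np.sin(ps),0]); ey=np.array([np.sin(ps),-np.cos(ps),0])
    print('t',round(o['clock'],2),'pos',p.round(4),'ori',np.round(o['orientation'],2),'j',np.round(o['joint_pos'],1),'F',np.round(o['force'],1),'op',round(o['opening'],4))
    for x,y,z,yaw in targets:
        d=np.array([x,y,z])-p; sp=-((yaw-np.degrees(ps)+180)%360-180)
        print([round(float(a),4) for a in (d@ex,d@ey,-d[2])],round(float(sp),1))
E
python3 -c "
from go import *
rel([(.6057,.0069,.22,-53.5)])"
```

```text
t 0.1 pos [ 0.2884 -0.6099  0.2913] ori [ 1.7991e+02 -1.0000e-02 -1.5469e+02] j [-48.2  20.6   0.6  -0.  -70.1 -16.5] F [ 0.7 -0.3  0.5] op 0.0875
[-0.5505, 0.4219, 0.0713] -101.2
```

Emit:
play_rows([
  [35,-0.55,0.422,0.03,-101],
  [35,-0.55,0.422,0.03,-101],
  [35,-0.55,0.422,0.03,-101],
  [35,-0.55,0.422,0.03,-101],
  [35,-0.55,0.422,0.03,-101],
  [35,-0.55,0.422,0.03,-101],
  [35,-0.55,0.422,0.03,-101],
  [35,-0.55,0.422,0.03,-101],
  [35,-0.55,0.422,0.03,-101],
  [35,-0.55,0.422,0.03,-101],
])

```text
clock: 1.1
tool_pos: [0.5172, -0.1638, 0.2705]
orientation: [-180.0, 0.0, -68.4]
force: [0.7, -0.5, 1.1]
opening: 0.0308
```

```bash
python3 -c "
from go import *
rel([(.6057,.0069,.22,-53.5)])"
```

```text
t 1.1 pos [ 0.5172 -0.1638  0.2705] ori [-180.      0.    -68.38] j [  3.1   9.  -17.9  -0.  -63.1  18.5] F [ 0.7 -0.5  1.1] op 0.0308
[-0.1261, -0.1452, 0.0505] -14.9
```

Emit:
play_rows([
  [38,-0.1,-0.115,0.03,-8],
  [38,-0.1,-0.115,0.03,-8],
  [38,-0.1,-0.115,0.03,-8],
  [38,-0.1,-0.115,0.03,-8],
  [38,-0.1,-0.115,0.03,-8],
  [38,-0.1,-0.115,0.03,-8],
])

```text
clock: 1.7
tool_pos: [0.5873, -0.0314, 0.2403]
orientation: [180.0, 0.0, -60.7]
force: [-0.5, 0.1, 0.7]
opening: 0.0334
```

```bash
python3 -c "
from go import *
rel([(.6057,.0069,.125,-53.5)])"
```

```text
t 1.7 pos [ 0.5873 -0.0314  0.2403] ori [ 1.7996e+02  1.0000e-02 -6.0740e+01] j [ 16.   14.7 -14.8  -0.  -60.6  13.3] F [-0.5  0.1  0.7] op 0.0334
[-0.0244, -0.0348, 0.1153] -7.2
```

Emit:
play_rows([
  [38,-0.024,-0.035,0.01,-7],
  [38,-0.024,-0.035,0.01,-7],
  [38,-0.024,-0.035,0.01,-7],
  [38,-0.024,-0.035,0.01,-7],
])

```text
clock: 2.1
tool_pos: [0.6061, 0.0058, 0.231]
orientation: [-180.0, -0.0, -53.9]
force: [-0.6, -0.0, -0.3]
opening: 0.0335
```

```bash
python3 -c "
from go import *
rel([(.6057,.0069,.125,-53.5)])
s=snapshot('top');save('t1',cv2.resize(s['frame'][140:290,170:370],None,fx=4,fy=4))
s=snapshot('side');save('s1',cv2.resize(s['frame'][120:270,180:380],None,fx=4,fy=4))"
```

```text
t 2.1 pos [0.6061 0.0058 0.231 ] ori [-1.7999e+02 -1.0000e-02 -5.3860e+01] j [ 19.   16.7 -13.2   0.  -60.   17.1] F [-0.6 -0.  -0.3] op 0.0335
[-0.0011, -0.0003, 0.106] -0.4
```

View pics/s1.png

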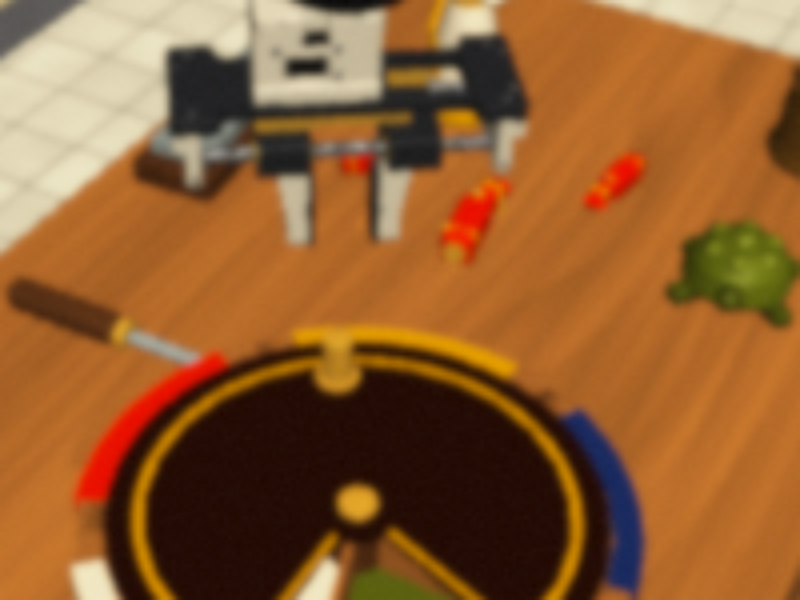

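The side crop shows the fingers at (295,240) and (387,240), straddling the knob at (338,360). I'll descend.

Emit:
play_rows([
  [38,-0.001,0,0.03,0],
  [38,-0.001,0,0.06,0],
  [38,-0.001,0,0.085,0],
  [38,-0.001,0,0.1,0],
  [38,-0.001,0,0.105,0],
  [38,-0.001,0,0.105,0],
])

```text
clock: 2.8
tool_pos: [0.6058, 0.0073, 0.1254]
orientation: [180.0, 0.0, -53.8]
force: [-0.1, -0.1, -0.0]
opening: 0.0329
```

```bash
python3 -c "
from go import *
C=np.array([.5387,.0976])
a=np.arange(-53.5-4,-53.5-41,-4)
rel([(*(C+.113*np.array([np.cos(np.radians(t)),np.sin(np.radians(t))])),.125,t) for t in a])"
```

```text
t 2.8 pos [0.6058 0.0073 0.1254] ori [ 1.7996e+02  1.0000e-02 -5.3780e+01] j [ 19.2  23.  -19.8   0.  -47.3  17.1] F [-0.1 -0.1 -0. ] op 0.0329
[0.0003, 0.0081, 0.0004] 3.7
[-0.0005, 0.0159, 0.0004] 7.7
[-0.0018, 0.0237, 0.0004] 11.7
[-0.0037, 0.0314, 0.0004] 15.7
[-0.0061, 0.0389, 0.0004] 19.7
[-0.009, 0.0462, 0.0004] 23.7
[-0.0124, 0.0533, 0.0004] 27.7
[-0.0163, 0.0602, 0.0004] 31.7
[-0.0207, 0.0667, 0.0004] 35.7
[-0.0255, 0.073, 0.0004] 39.7
```

Emit:
play_rows([
  [38,0,0.008,0,4],
  [38,-0.001,0.016,0,8],
  [38,-0.002,0.0235,0,12],
  [38,-0.004,0.031,0,16],
  [38,-0.0065,0.0385,0,20],
  [38,-0.01,0.046,0,24],
  [38,-0.013,0.053,0,28],
  [38,-0.017,0.06,0,32],
  [38,-0.0215,0.0665,0,36],
  [38,-0.0265,0.0725,0,40],
])

```text
clock: 3.8
tool_pos: [0.5331, -0.0136, 0.1275]
orientation: [-179.8, 0.1, -93.9]
force: [2.7, -1.7, 0.2]
opening: 0.0335
```

```bash
python3 -c "
from go import *
C=np.array([.5387,.0976])
a=-97.5-np.array([-4,0,4,8,40])
rel([(*(C+.113*np.array([np.cos(np.radians(t)),np.sin(np.radians(t))])),.125,t) for t in a])
s=snapshot('top');save('t2',cv2.resize(s['frame'][150:300,140:340],None,fx=4,fy=4))"
```

```text
t 3.8 pos [ 0.5331 -0.0136  0.1275] ori [-1.7976e+02  6.0000e-02 -9.3900e+01] j [ 19.6  16.9 -29.3   0.1 -43.6 -23.6] F [ 2.7 -1.7  0.2] op 0.0335
[0.0016, 0.0012, 0.0025] -0.4
[0.0014, 0.0091, 0.0025] 3.6
[0.0006, 0.0169, 0.0025] 7.6
[-0.0007, 0.0247, 0.0025] 11.6
[-0.0295, 0.0799, 0.0025] 43.6
```

View pics/t2.png

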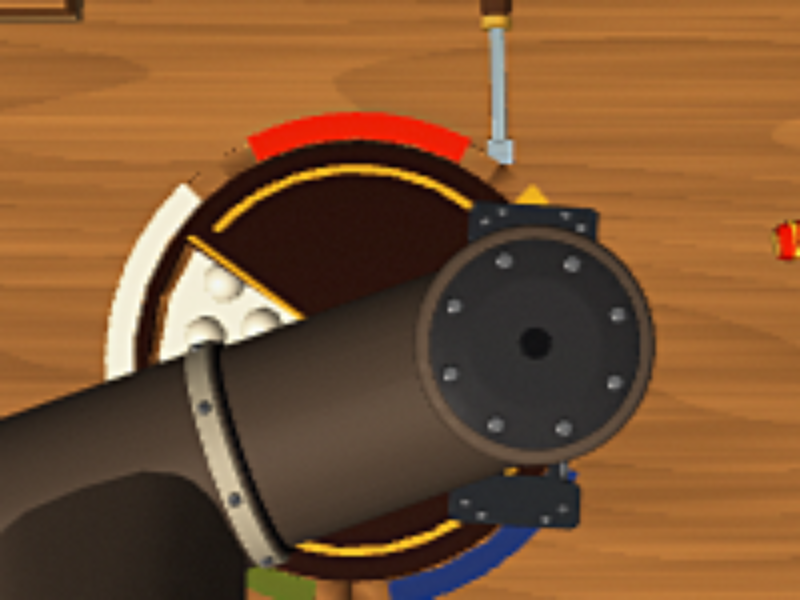

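The cover turns as expected: the opening is now over ivory, with its edge at (200,245). I'll continue.

Emit:
play_rows([
  [38,0.001,0.008,0,4],
  [38,0,0.016,0,8],
  [38,-0.001,0.0235,0,12],
  [38,-0.003,0.031,0,16],
  [38,-0.0055,0.0385,0,20],
  [38,-0.009,0.046,0,24],
  [38,-0.012,0.053,0,28],
  [38,-0.016,0.06,0,32],
  [38,-0.0205,0.0665,0,36],
  [38,-0.0255,0.0725,0,40],
])

```text
clock: 4.85
tool_pos: [0.4621, 0.0168, 0.1271]
orientation: [-179.9, 0.1, -133.8]
force: [1.3, -2.1, 1.9]
opening: 0.0334
```

```bash
python3 -c "
from go import *
C=np.array([.5387,.0976])
a=-137.5-np.array([-4,0,4,8,40])
rel([(*(C+.113*np.array([np.cos(np.radians(t)),np.sin(np.radians(t))])),.125,t) for t in a])"
```

```text
t 4.85 pos [0.4621 0.0168 0.1271] ori [-1.7991e+02  1.5000e-01 -1.3382e+02] j [ 26.6  11.1 -37.9   0.1 -40.8 -70.5] F [ 1.3 -2.1  1.9] op 0.0334
[0.0017, 0.0, 0.0021] -0.3
[0.0014, 0.0079, 0.0021] 3.7
[0.0007, 0.0158, 0.0021] 7.7
[-0.0007, 0.0235, 0.0021] 11.7
[-0.0296, 0.0787, 0.0021] 43.7
```

Emit:
play_rows([
  [38,0.001,0.008,0,4],
  [38,0,0.016,0,8],
  [38,-0.001,0.0235,0,12],
  [38,-0.003,0.031,0,16],
  [38,-0.0055,0.0385,0,20],
  [38,-0.009,0.046,0,24],
  [38,-0.012,0.053,0,28],
  [38,-0.016,0.06,0,32],
  [38,-0.0205,0.0665,0,36],
  [38,-0.0255,0.0725,0,40],
])

```text
clock: 5.85
tool_pos: [0.4271, 0.0856, 0.1268]
orientation: [180.0, 0.1, -173.8]
force: [1.4, -2.6, 1.8]
opening: 0.0333
```

```bash
python3 -c "
from go import *
C=np.array([.5387,.0976])
a=-np.array([174,177,180])
rel([(*(C+.113*np.array([np.cos(np.radians(t)),np.sin(np.radians(t))])),.126,t) for t in a])"
```

```text
t 5.85 pos [0.4271 0.0856 0.1268] ori [ 1.7996e+02  1.2000e-01 -1.7381e+02] j [  37.5    8.7  -41.1    0.   -40.1 -121.3] F [ 1.4 -2.6  1.8] op 0.0333
[0.0007, 0.0003, 0.0008] 0.2
[0.0006, 0.0062, 0.0008] 3.2
[0.0001, 0.0121, 0.0008] 6.2
```

Now I go to 180° and close on the knob to centre it.

Emit:
play_rows([
  [38,0.0005,0.006,0,3],
  [38,0,0.012,0,6],
  [38,0,0.012,0,6],
  [15,0,0.012,0,6],
  [15,0,0.012,0,6],
  [15,0,0.012,0,6],
  [15,0,0.012,0,6],
])

```text
clock: 6.55
tool_pos: [0.4251, 0.0967, 0.1258]
orientation: [-180.0, -0.0, -179.7]
force: [-2.4, -2.1, 5.7]
opening: 0.0192
```

```bash
python3 -c "
from go import *
rel([(.4257,.0976,.126,-180)])"
```

```text
t 6.55 pos [0.4251 0.0967 0.1258] ori [-179.99   -0.   -179.72] j [  38.9    8.9  -41.     0.   -40.1 -128.7] F [-2.4 -2.1  5.7] op 0.0192
[-0.0006, 0.0009, -0.0002] 0.3
```

Emit:
play_rows([
  [15,0,0.001,0,0],
  [15,0,0.001,0,0],
  [38,0,0.001,0,0],
  [38,0,0.001,0,0],
  [38,0,0.001,0,0],
  [38,0,0.001,-0.03,0],
  [38,0,0.001,-0.07,0],
  [38,0,0.001,-0.12,0],
  [38,0,0.001,-0.12,0],
])

```text
clock: 7.45
tool_pos: [0.4278, 0.0996, 0.2517]
orientation: [179.7, 0.5, -179.7]
force: [1.0, 0.4, -0.1]
opening: 0.0336
```

```bash
python3 -c "
from go import *
rel([(.628,-.237,.20,-81.6)])"
```

```text
t 7.45 pos [0.4278 0.0996 0.2517] ori [ 179.71    0.54 -179.67] j [ 3.910e+01 -7.000e-01 -3.140e+01  1.000e-01 -5.870e+01 -1.288e+02] F [ 1.   0.4 -0.1] op 0.0336
[-0.1982, -0.3377, 0.0517] -98.1
```

Emit:
play_rows([
  [66,-0.199,-0.337,0.03,-98],
  [66,-0.199,-0.337,0.03,-98],
  [66,-0.199,-0.337,0.03,-98],
  [66,-0.199,-0.337,0.03,-98],
  [66,-0.199,-0.337,0.03,-98],
  [66,-0.199,-0.337,0.03,-98],
  [66,-0.199,-0.337,0.03,-98],
  [66,-0.199,-0.337,0.03,-98],
  [66,-0.199,-0.337,0.03,-98],
  [66,-0.199,-0.337,0.03,-98],
])

```text
clock: 8.45
tool_pos: [0.6269, -0.2421, 0.2132]
orientation: [179.9, -0.0, -101.7]
force: [-0.4, 0.6, 0.2]
opening: 0.0579
```

Emit:
play_rows([
  [66,0,0,0.0,-12],
  [66,0,0,0.0,-12],
  [66,0,0,0.0,-12],
  [66,0,0,0,-12],
])

```text
clock: 8.85
tool_pos: [0.6256, -0.238, 0.2152]
orientation: [180.0, 0.0, -90.0]
force: [-0.2, -0.1, 1.4]
opening: 0.0578
```

```bash
python3 -c "
from go import *
rel([(.628,-.237,.20,-81.6)])
s=snapshot('top');save('t3',cv2.resize(s['frame'][150:300,140:340],None,fx=4,fy=4)); import pickle; pickle.dump(s,open('top3.pkl','wb'))
s=snapshot('side');save('s3',cv2.resize(s['frame'][100:300,180:440],None,fx=3,fy=3)); pickle.dump(s,open('side3.pkl','wb'))"
```

```text
t 8.85 pos [ 0.6256 -0.238   0.2152] ori [ 1.7998e+02  1.0000e-02 -9.0000e+01] j [ -4.2  23.1  -5.9  -0.  -61.    4.2] F [-0.2 -0.1  1.4] op 0.0578
[-0.001, -0.0024, 0.0152] -8.4
```

View pics/t3.png

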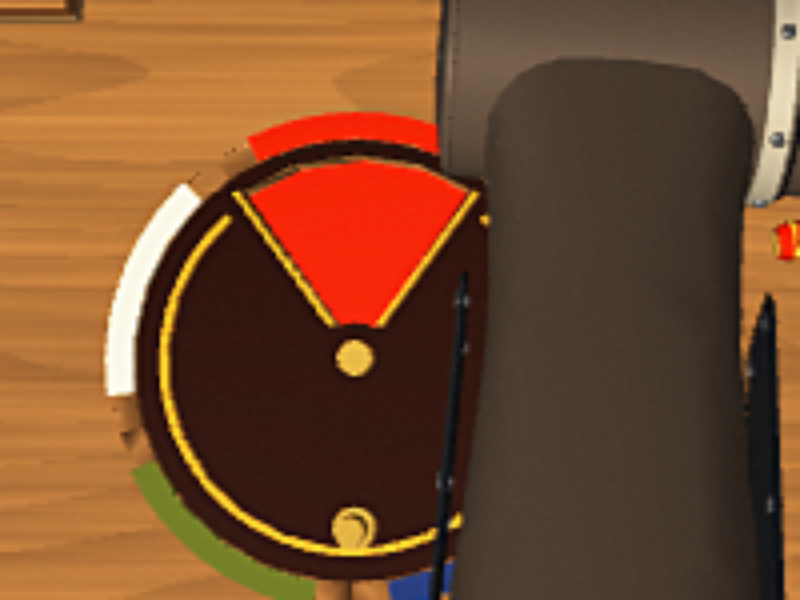

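View pics/s3.png

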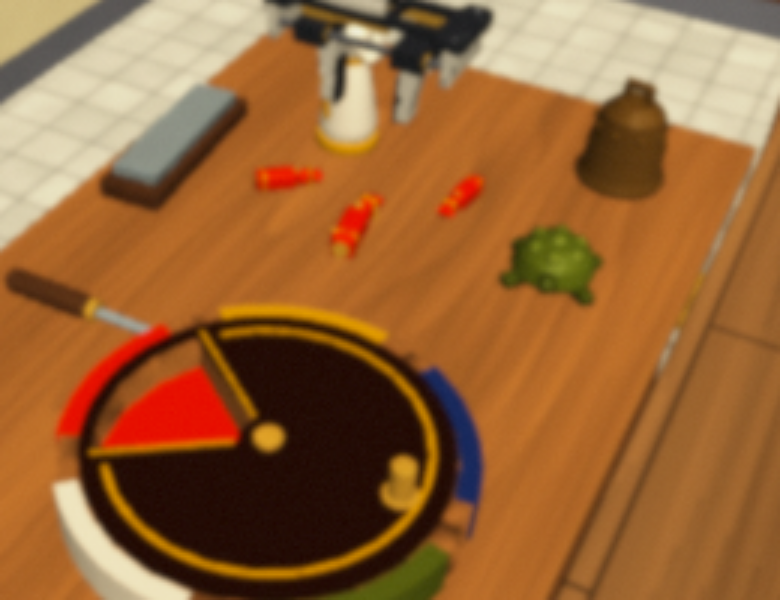

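The opening edges (237,192) and (475,192) lie symmetrically about the boss at (355,357), and the floor seen inside is all red. I'll check the angle in numbers, then descend on the arm.

```bash
python3 - <<'E'
from an import *
import pickle
s=pickle.load(open('top3.pkl','rb')); P=cloud(s); z=P[...,2]; C=np.array([.5387,.0976])
rr=np.hypot(P[...,0]-C[0],P[...,1]-C[1]); k=(z>.074)&(rr<.148)&(z<.1)&(P[...,0]<.46)&(abs(P[...,1]-.1)<.04)
Q=rays(s,k,.086); d=Q.mean(0)-C; print(Q.mean(0),np.hypot(*d),np.degrees(np.arctan2(d[1],d[0])))
hsv=cv2.cvtColor(s['frame'],cv2.COLOR_RGB2HSV);H,S,V=[hsv[...,i].astype(int) for i in range(3)]
m=((H<7)|(H>174))&(S>190)&(rr<.13)&(rr>.04)&(P[...,1]>.03)
Q=rays(s,m,.049)-C; th=np.degrees(np.arctan2(Q[:,1],Q[:,0]));rq=np.hypot(*Q.T); q=th[(rq>.07)]; print('opening',q.min(),q.max(),(q.min()+q.max())/2)
# arm in side view: centre check
s=pickle.load(open('side3.pkl','rb'));P=cloud(s);hsv=cv2.cvtColor(s['frame'],cv2.COLOR_RGB2HSV);H,S,V=[hsv[...,i].astype(int) for i in range(3)]
m=((H<9)|(H>172))&(S>150)&(V>80)&(P[...,0]<.68)&(P[...,0]>.58)&(P[...,1]<-.17)&(P[...,1]>-.31)
top=m&(P[...,2]>.022); Q=P[top]; print('side arm',m.sum(),Q.mean(0),np.nanpercentile(Q,[2,98],axis=0).round(4))
E
```

```text
[0.4269922  0.09666512] 0.11171170809010672 -179.52050324296593
opening -146.7516071723036 177.0091875492596 15.128790188477993
side arm 109 [ 0.62283085 -0.2210915   0.0268651 ] [[ 0.6106 -0.2597  0.0224]
 [ 0.6375 -0.1934  0.0301]]
```

The cover is within about 0.5° of square, from both the knob and the edges' symmetry. Now I descend on the arm.

Emit:
play_rows([
  [66,-0.001,-0.0025,0.01,-8.4],
  [66,-0.001,-0.0025,0.03,-8.4],
  [66,-0.001,-0.0025,0.06,-8.4],
  [66,-0.001,-0.0025,0.09,-8.4],
  [66,-0.001,-0.0025,0.115,-8.4],
  [66,-0.001,-0.0025,0.13,-8.4],
  [66,-0.001,-0.0025,0.135,-8.4],
  [66,-0.001,-0.0025,0.135,-8.4],
])

```text
clock: 9.75
tool_pos: [0.6282, -0.237, 0.0804]
orientation: [180.0, -0.0, -81.5]
force: [0.2, 0.3, 1.0]
opening: 0.0577
```

```bash
python3 -c "
from go import *
rel([(.628,-.237,.07,-81.6)])
s=snapshot('side');save('s4',cv2.resize(s['frame'][80:220,240:420],None,fx=4,fy=4))"
```

```text
t 9.75 pos [ 0.6282 -0.237   0.0804] ori [179.97  -0.   -81.49] j [ -4.1  31.  -12.9   0.  -46.1  12.6] F [0.2 0.3 1. ] op 0.0577
[-0.0001, 0.0002, 0.0104] 0.1
```

View pics/s4.png

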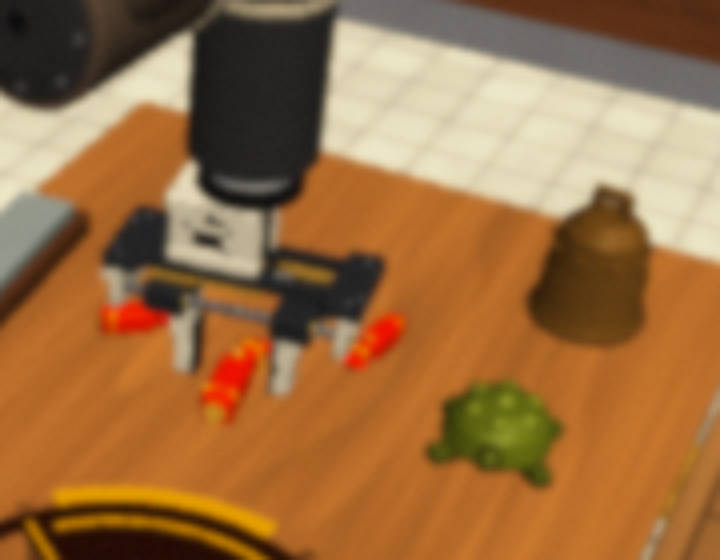

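The fingers straddle the upper arm at (240,375) and the smaller arms are clear. I'll go down and grip.

Emit:
play_rows([
  [66,0,0,0.005,0],
  [66,0,0,0.009,0],
  [66,0,0,0.009,0],
  [15,0,0,0.009,0],
  [15,0,0,0.009,0],
  [15,0,0,0.009,0],
  [15,0,0,0.009,0],
  [15,0,0,0.009,0],
  [15,0,0,0.009,0],
])

```text
clock: 10.7
tool_pos: [0.6283, -0.2371, 0.0717]
orientation: [-180.0, -0.0, -81.5]
force: [1.8, -0.2, 0.2]
opening: 0.026
```

Emit:
play_rows([
  [15,0,0,-0.02,0],
  [15,0,0,-0.05,0],
  [15,0,0,-0.08,0],
  [15,0,0,-0.11,0],
  [15,0,0,-0.13,0],
  [15,0,0,-0.13,0],
  [15,0,0,-0.13,0],
])

```text
clock: 11.4
tool_pos: [0.6279, -0.2369, 0.2015]
orientation: [-180.0, 0.0, -81.5]
force: [0.3, -0.4, -1.4]
opening: 0.0259
```

```bash
python3 -c "
from go import *
rel([(.6207,.0976,.20,0)])
s=snapshot('side');save('s5',cv2.resize(s['frame'][40:220,240:420],None,fx=3,fy=3))"
```

```text
t 11.4 pos [ 0.6279 -0.2369  0.2015] ori [-1.7997e+02  2.0000e-02 -8.1500e+01] j [ -4.1  23.9  -6.6  -0.  -59.5  12.6] F [ 0.3 -0.4 -1.4] op 0.0259
[-0.3319, -0.0424, 0.0015] -81.5
```

View pics/s5.png

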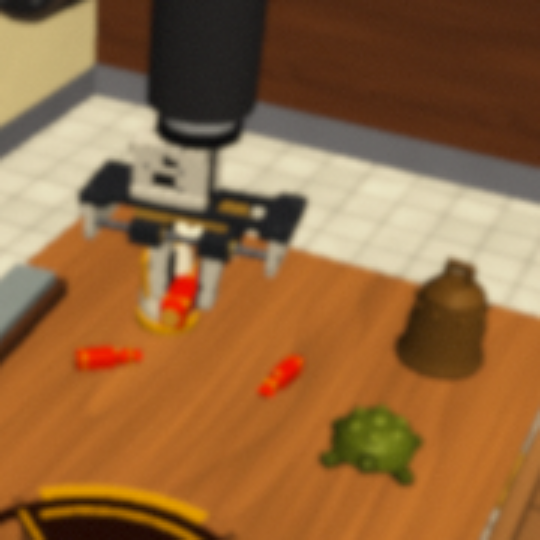

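The arm is held, with 26 mm between the jaws at (185,300). I carry it over the bay.

Emit:
play_rows([
  [15,-0.033,-0.004,0,-8],
  [15,-0.066,-0.008,0,-16],
  [15,-0.1,-0.013,0,-24],
  [15,-0.133,-0.017,0,-32],
  [15,-0.166,-0.021,0,-40],
  [15,-0.2,-0.025,0,-48],
  [15,-0.232,-0.03,0,-56],
  [15,-0.266,-0.034,0,-64],
  [15,-0.3,-0.038,0,-72],
  [15,-0.332,-0.0425,0,-80],
])

```text
clock: 12.45
tool_pos: [0.62, 0.0988, 0.1999]
orientation: [179.9, 0.1, -1.1]
force: [0.8, 0.3, -0.3]
opening: 0.0257
```

Emit:
play_rows([
  [15,0,0,0.0,-1.5],
  [15,0,0,0.0,-1.5],
  [15,0,0,0,-1.5],
])

```text
clock: 12.75
tool_pos: [0.6205, 0.0969, 0.2005]
orientation: [180.0, 0.1, -0.1]
force: [0.5, 0.5, -1.1]
opening: 0.0259
```

```bash
python3 -c "
from go import *
rel([(.6207,.0976,.12,0),(.6207,.0976,.082,0)])
s=snapshot('side');save('s6',cv2.resize(s['frame'][100:300,160:400],None,fx=3,fy=3)); import pickle; pickle.dump(s,open('side6.pkl','wb'))
P=cloud(s);hsv=cv2.cvtColor(s['frame'],cv2.COLOR_RGB2HSV);H,S,V=[hsv[...,i].astype(int) for i in range(3)]
m=((H<9)|(H>172))&(S>150)&(V>80)&(P[...,2]>.1)&(P[...,0]<.75)&(P[...,0]>.5)
print(m.sum(),np.nanpercentile(P[m],[1,50,99],axis=0).round(4))"
```

```text
t 12.75 pos [0.6205 0.0969 0.2005] ori [ 1.7996e+02  1.0000e-01 -9.0000e-02] j [ 26.7  20.3 -12.4  -0.  -57.4  63.3] F [ 0.5  0.5 -1.1] op 0.0259
[0.0002, -0.0007, 0.0805] -0.1
[0.0002, -0.0007, 0.1185] -0.1
200 [[0.5747 0.0064 0.1325]
 [0.5962 0.1061 0.1551]
 [0.6133 0.1426 0.2325]]
```

View pics/s6.png

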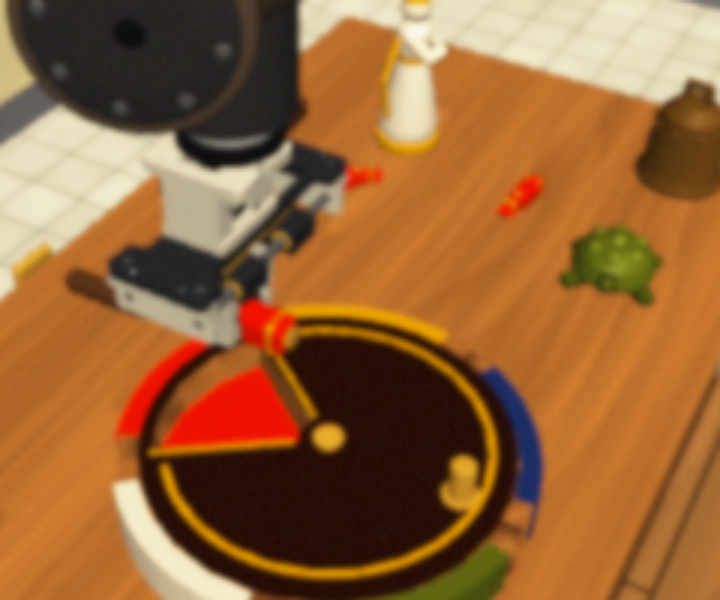

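The arm is level: its upper end is at x≈0.575 against 0.574 expected, and the hand points outward. I'll descend into the opening.

Emit:
play_rows([
  [15,0,-0.0007,0.02,0],
  [15,0,-0.0007,0.045,0],
  [15,0,-0.0007,0.07,0],
  [15,0,-0.0007,0.085,0],
  [15,0,-0.0007,0.095,0],
  [15,0,-0.0007,0.103,0],
  [15,0,-0.0007,0.108,0],
  [15,0,-0.0007,0.11,0],
  [15,0,-0.0007,0.11,0],
])

```text
clock: 13.7
tool_pos: [0.6211, 0.0983, 0.0918]
orientation: [-180.0, -0.0, 0.0]
force: [-0.5, 0.3, -0.6]
opening: 0.0255
```

```bash
python3 -c "
from go import *
rel([(.6207,.0976,.0817,0)])
s=snapshot('side');save('s7',cv2.resize(s['frame'][150:300,180:360],None,fx=4,fy=4))"
```

```text
t 13.7 pos [0.6211 0.0983 0.0918] ori [-1.7999e+02 -3.0000e-02  1.0000e-02] j [ 26.8  27.  -18.4   0.  -44.5  63.3] F [-0.5  0.3 -0.6] op 0.0255
[-0.0004, 0.0007, 0.0101] 0.0
```

View pics/s7.png

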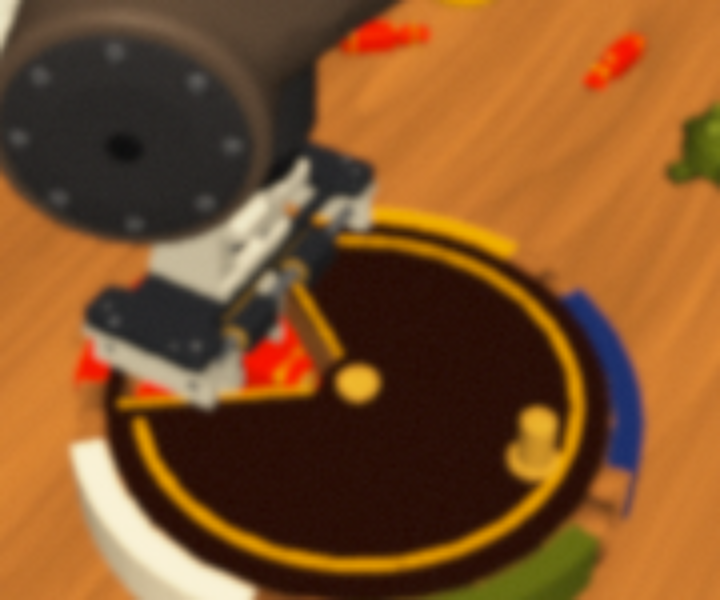

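The arm is inside the opening with no contact. I'll lower the last 10 mm gently.

Emit:
play_rows([
  [15,0,0.0005,0.003,0],
  [15,0,0.0005,0.006,0],
  [15,0,0.0005,0.008,0],
  [15,0,0.0005,0.009,0],
  [15,0,0.0005,0.0095,0],
  [15,0,0.0005,0.0095,0],
])

```text
clock: 14.35
tool_pos: [0.6209, 0.0978, 0.082]
orientation: [180.0, 0.0, 0.0]
force: [0.6, 0.1, -0.6]
opening: 0.0259
```

Emit:
play_rows([
  [15,0,0,0.0005,0],
  [15,0,0,0.001,0],
  [15,0,0,0.001,0],
])

```text
clock: 14.65
tool_pos: [0.621, 0.0978, 0.0816]
orientation: [-180.0, -0.0, 0.0]
force: [-2.0, 0.1, 4.9]
opening: 0.0262
```

There is floor contact at about 5 N, so the arm is down. I release with a small opening and rise.

Emit:
play_rows([
  [44,0,0,0.001,0],
  [44,0,0,0.001,0],
  [44,0,0,0.001,0],
  [44,0,0,0.001,0],
  [44,0,0,-0.01,0],
  [44,0,0,-0.03,0],
  [44,0,0,-0.07,0],
  [44,0,0,-0.11,0],
  [44,0,0,-0.15,0],
  [44,0,0,-0.15,0],
])

```text
clock: 15.65
tool_pos: [0.6237, 0.0985, 0.2387]
orientation: [-179.8, -0.6, 0.1]
force: [0.6, 0.5, -1.0]
opening: 0.0382
```

```bash
python3 -c "
from go import *
rel([(.4265,.0970,.23,0)])
s=snapshot('side');save('s8',cv2.resize(s['frame'][150:300,180:360],None,fx=4,fy=4))"
```

```text
t 15.65 pos [0.6237 0.0985 0.2387] ori [-1.7981e+02 -6.2000e-01  8.0000e-02] j [ 26.7  18.3  -9.9   0.1 -61.2  63.3] F [ 0.6  0.5 -1. ] op 0.0382
[-0.1972, 0.0012, 0.0087] 0.1
```

View pics/s8.png

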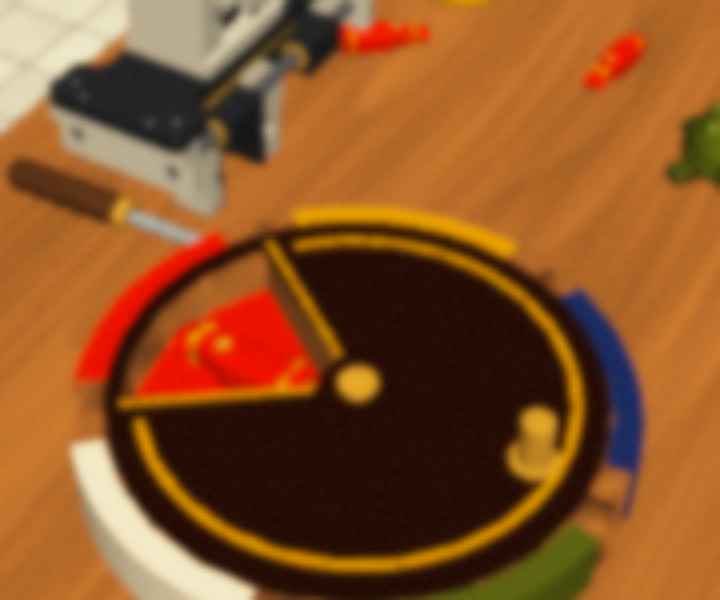

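The arm lies flat in the red compartment, around (235,350). Now back to the knob.

Emit:
play_rows([
  [38,-0.197,0.001,0.0,0],
  [38,-0.197,0.001,0.0,0],
  [38,-0.197,0.001,0.0,0],
  [38,-0.197,0.001,0.0,0],
  [38,-0.197,0.001,0.0,0],
  [38,-0.197,0.001,0.0,0],
  [38,-0.197,0.001,0.0,0],
])

```text
clock: 16.4
tool_pos: [0.4246, 0.097, 0.2313]
orientation: [-180.0, -0.0, 0.0]
force: [-0.4, 0.3, -0.5]
opening: 0.0331
```

```bash
python3 -c "
from go import *
rel([(.4258,.0973,.126,0)])"
```

```text
t 16.4 pos [0.4246 0.097  0.2313] ori [-1.7998e+02 -4.0000e-02  4.0000e-02] j [ 39.    0.4 -33.2   0.  -56.3  51. ] F [-0.4  0.3 -0.5] op 0.0331
[0.0012, -0.0003, 0.1053] 0.0
```

Emit:
play_rows([
  [38,0.001,0,0.03,0],
  [38,0.001,0,0.06,0],
  [38,0.001,0,0.085,0],
  [38,0.001,0,0.1,0],
  [38,0.001,0,0.105,0],
  [38,0.001,0,0.105,0],
])

```text
clock: 17.0
tool_pos: [0.4253, 0.0965, 0.1252]
orientation: [179.9, 0.1, -0.0]
force: [-0.1, -0.1, 0.6]
opening: 0.033
```

```bash
python3 -c "
from go import *
rel([(.4258,.0973,.126,0)])"
```

```text
t 17.0 pos [0.4253 0.0965 0.1252] ori [ 1.7991e+02  1.1000e-01 -2.0000e-02] j [ 38.9   9.1 -41.    0.  -40.1  51.1] F [-0.1 -0.1  0.6] op 0.033
[0.0005, -0.0008, -0.0008] -0.0
```

Emit:
play_rows([
  [38,0.0005,-0.008,0,4],
  [38,0.001,-0.016,0,8],
  [38,0.0025,-0.0235,0,12],
  [38,0.0045,-0.031,0,16],
  [38,0.007,-0.0385,0,20],
  [38,0.01,-0.046,0,24],
  [38,0.013,-0.053,0,28],
  [38,0.017,-0.06,0,32],
  [38,0.0215,-0.0665,0,36],
  [38,0.0265,-0.0725,0,40],
])

```text
clock: 18.0
tool_pos: [0.4514, 0.1692, 0.1266]
orientation: [180.0, 0.0, -40.2]
force: [-3.4, -1.1, -0.2]
opening: 0.0336
```

```bash
python3 -c "
from go import *
C=np.array([.5387,.0976])
rel([(*(C+.113*np.array([np.cos(np.radians(t)),np.sin(np.radians(t))])),.125,t-180) for t in (140,136,100)])"
```

```text
t 18.0 pos [0.4514 0.1692 0.1266] ori [ 1.7996e+02  2.0000e-02 -4.0180e+01] j [ 44.   12.9 -35.4  -0.  -41.8   5.9] F [-3.4 -1.1 -0.2] op 0.0336
[-0.0001, -0.0012, 0.0016] -0.2
[0.0002, -0.0091, 0.0016] 3.8
[0.0261, -0.074, 0.0016] 39.8
```

Emit:
play_rows([
  [38,0.0005,-0.008,0,4],
  [38,0.001,-0.016,0,8],
  [38,0.0025,-0.0235,0,12],
  [38,0.0045,-0.031,0,16],
  [38,0.007,-0.0385,0,20],
  [38,0.01,-0.046,0,24],
  [38,0.013,-0.053,0,28],
  [38,0.017,-0.06,0,32],
  [38,0.0215,-0.0665,0,36],
  [38,0.0265,-0.0725,0,40],
])

```text
clock: 19.0
tool_pos: [0.5188, 0.2082, 0.1268]
orientation: [-180.0, 0.0, -80.2]
force: [-2.6, 1.1, -0.5]
opening: 0.0332
```

Emit:
play_rows([
  [38,0.0005,-0.008,0,4],
  [38,0.001,-0.016,0,8],
  [38,0.0025,-0.0235,0,12],
  [38,0.0045,-0.031,0,16],
  [38,0.0045,-0.031,0,16],
  [38,0.0045,-0.031,0,16],
])

```text
clock: 19.6
tool_pos: [0.5501, 0.2088, 0.1266]
orientation: [-180.0, 0.0, -95.9]
force: [-0.4, -0.6, 0.2]
opening: 0.0331
```

```bash
python3 -c "
from go import *
C=np.array([.5387,.0976]); o=get_obs(); d=o['tool_pos'][:2]-C; print(np.hypot(*d),np.degrees(np.arctan2(d[1],d[0])))
rel([(.45,.3,.28,-60)],o)"
```

```text
0.11174601500023261 84.16570956718091
t 19.6 pos [0.5501 0.2088 0.1266] ori [-1.7996e+02  3.0000e-02 -9.5890e+01] j [ 39.8  21.5 -22.1   0.  -46.4 -45.7] F [-0.4 -0.6  0.2] op 0.0331
[-0.0805, 0.1089, -0.1534] -35.9
```

Emit:
play_rows([
  [38,0,0,-0.02,0],
  [38,0,0,-0.05,0],
  [38,0,0,-0.09,0],
  [38,0,0,-0.13,0],
  [38,0,0,-0.15,0],
  [38,0,0,-0.15,0],
])

```text
clock: 20.2
tool_pos: [0.5507, 0.2094, 0.2805]
orientation: [-179.7, 0.3, -95.9]
force: [-0.3, 0.5, -0.5]
opening: 0.0335
```

Emit:
play_rows([
  [38,0.4,-0.05,-0.03,0],
  [38,0.4,-0.05,-0.03,0],
  [38,0.4,-0.05,-0.03,0],
  [38,0.4,-0.05,-0.03,0],
  [38,0.4,-0.05,-0.03,0],
  [38,0.4,-0.05,-0.03,0],
  [38,0.4,-0.05,-0.03,0],
  [38,0.4,-0.05,-0.03,0],
  [38,0.4,-0.05,-0.03,0],
  [38,0.4,-0.05,-0.03,0],
])

```text
clock: 21.2
tool_pos: [0.5569, -0.1957, 0.3053]
orientation: [179.9, 0.0, -96.1]
force: [-0.7, 0.6, -0.8]
opening: 0.0334
```

```bash
python3 -c "
from go import *
rel([])
s=snapshot('top');save('t9',s['frame'])
s=snapshot('side');save('s9',s['frame'])"
```

```text
t 21.2 pos [ 0.5569 -0.1957  0.3053] ori [179.93   0.   -96.1 ] j [ -0.4  12.2  -9.2  -0.  -68.7  -5.7] F [-0.7  0.6 -0.8] op 0.0334
```

View pics/t9.png

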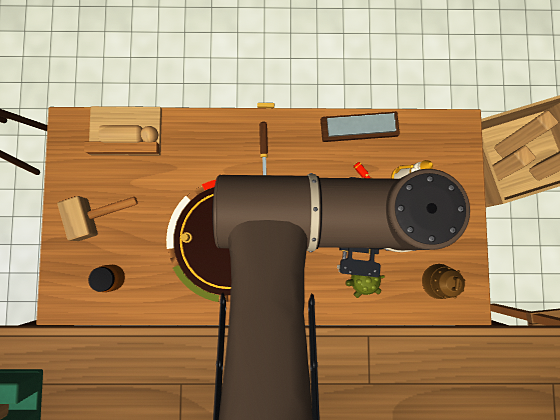

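View pics/s9.png

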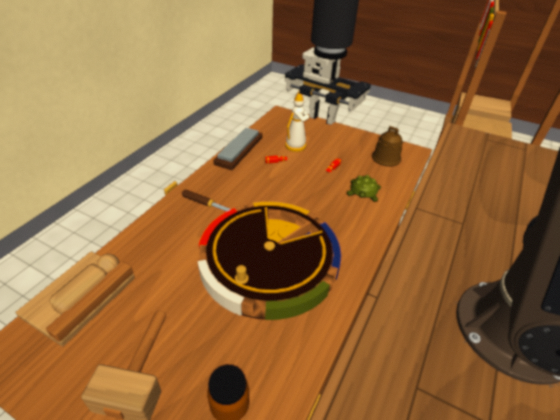

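The side view shows the opening at (290,228), over gold and a sliver of indigo, with the knob at (241,273) and the red compartment under the cover. One last enlarged check before handing in.

```bash
python3 -c "
from go import *
s=snapshot('side');save('s10',cv2.resize(s['frame'][185:330,180:360],None,fx=4,fy=4))
P=cloud(s);C=np.array([.5387,.0976]);r=np.hypot(P[...,0]-C[0],P[...,1]-C[1])
k=(P[...,2]>.07)&(P[...,2]<.1)&(r<.14)&(r>.08);d=P[k][:,:2].mean(0)-C;print(k.sum(),np.hypot(*d),np.degrees(np.arctan2(d[1],d[0])))
hsv=cv2.cvtColor(s['frame'],cv2.COLOR_RGB2HSV);m=((hsv[...,0]<9)|(hsv[...,0]>172))&(hsv[...,1]>150)&(hsv[...,2]>80)&(r<.145);print('red inside',m.sum())"
```

```text
94 0.11665439610065631 88.75768670347234
red inside 15
```

View pics/s10.png

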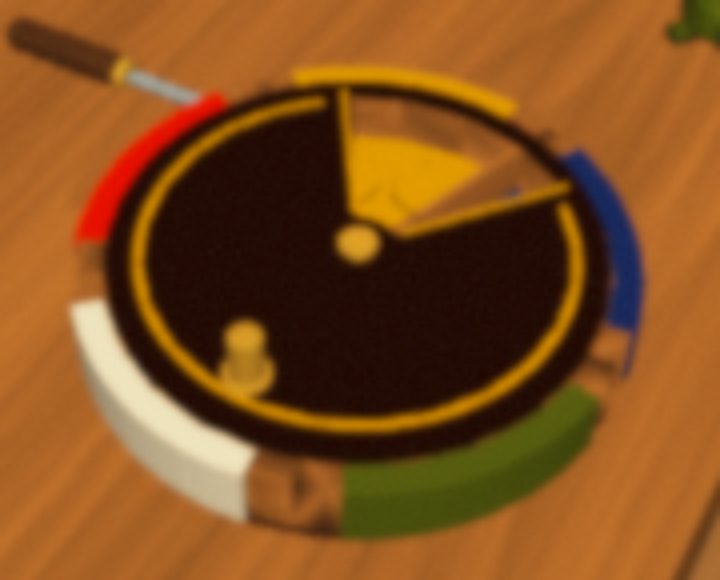

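The crop shows the opening only over gold and a strip of indigo. No vermilion is visible; the 15 "red" pixels are probably reddish brown wood. The cover stands about 90° past square, where more than 70° is enough.

```bash
python3 -c "
from plant import close_job
print(close_job())"
```

```text
the job is handed in; nothing more can be done
None
```

I put the large vermilion arm away in its compartment, covered it and handed the job in at about 21 s of the 67 s allowed. The job reports no verdict.

**What I did**
- I turned the cover about 126° clockwise by its knob, until the opening was within about 0.5° of square over the vermilion compartment.
- I picked the largest of the three red arms (95 mm against about 72 mm for the other two). I lowered it with its hand outward until it touched the floor at about 5 N, then released it.
- I then turned the cover about 90° further the same way; a little over 70° is enough to cover the compartment.

**Last checks**
- **Cover:** the knob measured 88.8° in the side view, against about 88° expected. The opening shows only gold and a strip of indigo.
- **Other objects:** in the last pictures nothing else appears moved and nothing fell, but I judged this by eye. The robot hides part of the last top view.
- **Robot:** the gripper is clear of everything. The forces I read at the end of each move were all below 7 N.

**Checks that failed or disagreed**
- One numeric fit of the opening's edges failed because some of the pixels it used were not part of the opening. I relied on the knob angle and the edges' symmetry in the picture instead.
- The final red mask found 15 pixels inside the cover. They are probably reddish brown wood; no vermilion shows in the enlarged picture.

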